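# Find the box wrench that fits the flask press and crack its nut

## Robot

A 6-joint arm with a two-finger parallel gripper is mounted at the origin on a cart in front of the work surface, level with it; the furniture and walls round the work are solid. World frame = base frame: x ahead of the robot, y to its left, z up, the work surface at z = 0. Lengths are in m, angles in rad, forces in N, time in s.
With the tool pointing down it reaches from about 0.35 to 0.775 m from the base axis. Payload 7.3 kg.
Tool frame: the origin (TCP) lies between the finger pads; the fingertips stand 11 mm ahead of it and the grasp point (between the pads) lies 8 mm behind it; z points along the fingers, y is the line along which they close (so a half turn about z gives the same grasp; the last joint's range is limited). The gripper opens to 92 mm and grips with 3 to 60 N. Pads are 19 mm wide; open, the fingers measure 130 mm over their backs; the gripper's body (75 mm by 190 mm) begins 47 mm behind the grasp point.
Start: joints at [0.986, 0.342, 1.524, -0, 1.275, -0.146], TCP at [0.223, 0.475, 0.238] pointing down, gripper open.
Joint ranges: [-2.53, 2.53], [-0.77, 2.02], [0.04, 2.7], [-1, 4.14], [0.28, 2.66], [-3.11, 3.11]. Speed limits (rad/s): [2.57, 2.57, 3.14, 3.14, 3.14, 3.14].

## Interface

Orientations are given as a rotation vector (axis times angle).
In Python, from cell import * gives the robot as it stands.
- The arm moves only by the shell command python3 -m creep 'ROWS' [FORCE]. ROWS is a JSON object whose one key "commands" holds a list of rows, each a list of 3 entries, a list of its own where there are three numbers: the shift along the world's x, y, z in mm, then the turn about the world's z in degrees, then the opening, from 0 (shut) to 1 (fully open). In form: {"commands": [[[x, y, z], turn, hand], ...]}. A call has 1 to 12 rows; each row shifts and turns the commanded pose from where the row before left it; what a row does not reach is not made up. A row lasts 1/8 s, in which the tool goes at most 62.5 mm and 10.7 degrees, less where a joint would pass 70% of its speed; a pose out of reach is approached as far as the arm can. A call with a gripper value outside its range is refused whole. The fingers move at their own pace and stop on an object; FORCE is the grip in N (left out, the last holds). Time passes only in rows, so rows that do not move let the fingers close. It gives the time, the measured TCP pose, the force, the opening and the grip force at its end, in the units of the state.
- read_state(): the state, without advancing time (a new reading comes with each control period).
- camera(name): name is "scene" or "side" or "wrist"; returns the picture (480x640x3 uint8, red, green, blue); there is no depth.
- get_calibration(name): a dict with "fx", "fy", "cx", "cy" (pixels), "R" (3x3) and "t" (3): a world point X has camera coordinates R X + t; the wrist camera has in their place "hand_eye" (4x4, takes a point from camera to tool coordinates, whose origin is the TCP and whose axes are the flange's). Camera axes: x right, y down, z forward; pixel columns grow to the right and rows downward; lengths in m; the calibration is good to about 2 mm. A picture is of the moment at which its call begins: read the wrist's pose just before it. get_calibration takes no time and is no camera call.
- sign_off(): hands the job in; it is judged then, once.
The state is a dict: "clock": time; "q": joint angles; "qvel": joint speeds; "tau": joint torques, N m; "position": TCP position; "tcp_rot": TCP orientation; "force": force on the tool from outside, world axes, zero at the start; "moment": the same for the moment, N m; "finger_gap": finger opening in m; "gripper_force": force on a finger pad.
Only numpy, scipy, OpenCV 4.12 (cv2) and the standard library are available. Lean on these libraries where they do the work, as an engineer would, in place of code of your own. Each camera call takes 0.05 s, during which the arm holds its last target. There are 200 camera calls.

## Task

Open up the near denture flask press: lift a T-handle wrench up and off its hooks on the rack and try it on the press's brass hex nut; one of the two fits, the other is either too small to go on or so large that it spins round the nut, and a wrench that does not fit is hung back on its hooks. With the fitting wrench fully home on the nut, loosen the nut by an eighth to a sixth of a turn anticlockwise, and finish there, still gripping the wrench upright on the nut, with the other wrench hanging on the rack. Turn the nut only with a wrench, and leave the gauze, wax, dropper bottle and polishing bar alone.

Things in the scene. Friction and masses are not known exactly. Their poses are not given: they have to be found in the camera images.
- wrench_a: T-handle box wrench A, steel with dark red bar tips, 0.22 kg; the two look alike outside. Origin at the centre of the open lower end of its socket, z up the shank. Barrel 33 mm across, 34 mm long; hex bore 22 mm deep, corners on x and every 60 degrees; shank 12 mm thick. One bore suits a 17 mm nut, the other a 22 mm nut, with 1.4 mm play; which is which cannot be seen while they hang
- wrench_b: T-handle box wrench B, steel with dark red bar tips, 0.22 kg; the two look alike outside. Origin at the centre of the open lower end of its socket, z up the shank. Barrel 33 mm across, 34 mm long; hex bore 22 mm deep, corners on x and every 60 degrees; shank 12 mm thick. One bore suits a 17 mm nut, the other a 22 mm nut, with 1.4 mm play; which is which cannot be seen while they hang
- wrench_a_bar (a point): middle of the T-bar of wrench A, 92 mm above its origin: a straight round bar 12 mm thick, 96 mm long, along the wrench's y axis. Grip here, closing across the bar; the pads then also hold the shank below. It hangs with the bar lying across two hooks, 32 mm to either side of here
- wrench_b_bar (a point): middle of the T-bar of wrench B, 92 mm above its origin: a straight round bar 12 mm thick, 96 mm long, along the wrench's y axis. Grip here, closing across the bar; the pads then also hold the shank below. It hangs with the bar lying across two hooks, 32 mm to either side of here
- rack_place_0 (a point): place of the middle of the T-bar of a wrench hanging on the right (-y) pair of hooks (y -0.065 m on the rack): bar along the rack's y, lying in the hooks' 20 mm wide dips. Upturned tips stand 19 mm in front (-x) and reach 6 mm above here: lift 20 mm or more before moving off, and lower from above to hang up
- rack_place_1 (a point): place of the middle of the T-bar of a wrench hanging on the left (+y) pair of hooks (y +0.065 m on the rack): bar along the rack's y, lying in the hooks' 20 mm wide dips. Upturned tips stand 19 mm in front (-x) and reach 6 mm above here: lift 20 mm or more before moving off, and lower from above to hang up
- rack: wrench rack, fixed: dark base plate 140 mm by 250 mm; a dark rail 12 mm thick along y at the back (+x 55 mm, 150 mm up) on two uprights; four hooks reach from it to -x and carry the wrenches in pairs, 77 mm in front of the rail. Origin under the middle of the plate's width, 10 mm before its centre; z up
- press_a: flask press A, fixed: blue-grey base 104 mm (x) by 150 mm (y), brass denture flask under a blue-grey bridge along y, 101 mm high; cap nuts 56 mm out on it reach 114 mm. Origin at the centre of its underside, z up. The near press (x below 0.70) is the one to work on; the other stands at the back of the bench (x over 0.76) and is out of use
- press_b: flask press B, fixed: blue-grey base 104 mm (x) by 150 mm (y), brass denture flask under a blue-grey bridge along y, 101 mm high; cap nuts 56 mm out on it reach 114 mm. Origin at the centre of its underside, z up. The near press (x below 0.70) is the one to work on; the other stands at the back of the bench (x over 0.76) and is out of use
- press_a_seat (a point): centre of the underside of the brass hex nut on press A, on its washer, 104 mm above the bench; turns with the nut. Nut 16 mm high, bevelled, plus 3 mm screw end; 17 or 22 mm across flats, corners on x and every 60 degrees. A wrench is home when its origin is here; one too small stays about 16 mm higher on top of the nut, one too large drops home but spins
- press_b_seat (a point): centre of the underside of the brass hex nut on press B, on its washer, 104 mm above the bench; turns with the nut. Nut 16 mm high, bevelled, plus 3 mm screw end; 17 or 22 mm across flats, corners on x and every 60 degrees. A wrench is home when its origin is here; one too small stays about 16 mm higher on top of the nut, one too large drops home but spins
- press_a_nut (a joint): turn of the nut of press A, rad: 0 = tight (goes no further clockwise), grows when loosened, anticlockwise seen from above. Stiff, needs about 0.12 N m, and stays where left. A fitting wrench turns idly by up to 0.35 rad before it takes the nut along
- press_b_nut (a joint): turn of the nut of press B, rad: 0 = tight (goes no further clockwise), grows when loosened, anticlockwise seen from above. Stiff, needs about 0.12 N m, and stays where left. A fitting wrench turns idly by up to 0.35 rad before it takes the nut along
- gauze: stack of white gauze pads 56x58x26 mm, loose, behind the work; origin under its centre
- wax: two pink wax blocks 36x77x19 mm, loose, in front of the rack; origin under the centre
- dropper: brown dropper bottle 34 mm across, 102 mm tall, loose, right of the press; origin under its centre
- polish: black polishing-paste bar 39x100x31 mm, loose, in front between press and rack; origin under its centre
There are look-alikes about, which are no part of the job. What is shaped like the wrench_a but blue is not meant. What is shaped like the wrench_b but orange is not meant.

How it is judged:
On the way, in this order (a step that is already met when the one before it is completed fails the run):
1. a wrench is lifted clear of its hooks in the fingers (((z of wrench_a in the frame of rack above 0.065 m and contact force between the fingers and wrench_a above 5 N and contact force between wrench_a and rack below 0.1 N) or (z of wrench_b in the frame of rack above 0.065 m and contact force between the fingers and wrench_b above 5 N and contact force between wrench_b and rack below 0.1 N))), for 0.2 s.
2. a wrench stands fully home over the near press's nut, which is still tight ((((world x of press_a below 0.7 m and horizontal distance between wrench_a and press_a_seat below 0.005 m and z of wrench_a in the frame of press_a below 0.109 m and angle between wrench_a's own z axis and vertical below 0.12 rad) and contact force between the fingers and wrench_a above 5 N and value of joint press_a_nut below 0.3 rad) or ((world x of press_b below 0.7 m and horizontal distance between wrench_a and press_b_seat below 0.005 m and z of wrench_a in the frame of press_b below 0.109 m and angle between wrench_a's own z axis and vertical below 0.12 rad) and contact force between the fingers and wrench_a above 5 N and value of joint press_b_nut below 0.3 rad) or ((world x of press_a below 0.7 m and horizontal distance between wrench_b and press_a_seat below 0.005 m and z of wrench_b in the frame of press_a below 0.109 m and angle between wrench_b's own z axis and vertical below 0.12 rad) and contact force between the fingers and wrench_b above 5 N and value of joint press_a_nut below 0.3 rad) or ((world x of press_b below 0.7 m and horizontal distance between wrench_b and press_b_seat below 0.005 m and z of wrench_b in the frame of press_b below 0.109 m and angle between wrench_b's own z axis and vertical below 0.12 rad) and contact force between the fingers and wrench_b above 5 N and value of joint press_b_nut below 0.3 rad))), for 0.2 s.
At the end, for the whole second after the job is handed in: Near nut turned 0.6 to 1.3 rad anticlockwise from tight; a wrench on it fully home (within 5 mm, 0.12 rad of upright), still and gripped with over 5 N; the other wrench hangs on its hooks (within 15 mm along the bar, 0.3 rad of upright), untouched ((((world x of press_a below 0.7 m and horizontal distance between wrench_a and press_a_seat below 0.005 m and z of wrench_a in the frame of press_a below 0.109 m and angle between wrench_a's own z axis and vertical below 0.12 rad) and contact force between the fingers and wrench_a above 5 N and value of joint press_a_nut between 0.6 and 1.3 rad and angular speed of wrench_a below 0.1 rad/s and ((y of wrench_b in the frame of rack between -0.08 and -0.05 m or y of wrench_b in the frame of rack between 0.05 and 0.08 m) and z of wrench_b in the frame of rack between 0.044 and 0.06 m and contact force between wrench_b and rack above 0.8 N and angle between wrench_b's own z axis and vertical below 0.3 rad and contact force between wrench_b and the arm below 0.2 N)) or ((world x of press_b below 0.7 m and horizontal distance between wrench_a and press_b_seat below 0.005 m and z of wrench_a in the frame of press_b below 0.109 m and angle between wrench_a's own z axis and vertical below 0.12 rad) and contact force between the fingers and wrench_a above 5 N and value of joint press_b_nut between 0.6 and 1.3 rad and angular speed of wrench_a below 0.1 rad/s and ((y of wrench_b in the frame of rack between -0.08 and -0.05 m or y of wrench_b in the frame of rack between 0.05 and 0.08 m) and z of wrench_b in the frame of rack between 0.044 and 0.06 m and contact force between wrench_b and rack above 0.8 N and angle between wrench_b's own z axis and vertical below 0.3 rad and contact force between wrench_b and the arm below 0.2 N)) or ((world x of press_a below 0.7 m and horizontal distance between wrench_b and press_a_seat below 0.005 m and z of wrench_b in the frame of press_a below 0.109 m and angle between wrench_b's own z axis and vertical below 0.12 rad) and contact force between the fingers and wrench_b above 5 N and value of joint press_a_nut between 0.6 and 1.3 rad and angular speed of wrench_b below 0.1 rad/s and ((y of wrench_a in the frame of rack between -0.08 and -0.05 m or y of wrench_a in the frame of rack between 0.05 and 0.08 m) and z of wrench_a in the frame of rack between 0.044 and 0.06 m and contact force between wrench_a and rack above 0.8 N and angle between wrench_a's own z axis and vertical below 0.3 rad and contact force between wrench_a and the arm below 0.2 N)) or ((world x of press_b below 0.7 m and horizontal distance between wrench_b and press_b_seat below 0.005 m and z of wrench_b in the frame of press_b below 0.109 m and angle between wrench_b's own z axis and vertical below 0.12 rad) and contact force between the fingers and wrench_b above 5 N and value of joint press_b_nut between 0.6 and 1.3 rad and angular speed of wrench_b below 0.1 rad/s and ((y of wrench_a in the frame of rack between -0.08 and -0.05 m or y of wrench_a in the frame of rack between 0.05 and 0.08 m) and z of wrench_a in the frame of rack between 0.044 and 0.06 m and contact force between wrench_a and rack above 0.8 N and angle between wrench_a's own z axis and vertical below 0.3 rad and contact force between wrench_a and the arm below 0.2 N)))); the arm keeps its last pose, push and grip.
It fails at once if the arm itself (not a wrench) pushes on a press or its nut with more than 3 N (contact force between the arm and press_a above 3 N or contact force between the arm and press_b above 3 N).
It fails at once if the gauze, wax, dropper bottle or polishing bar is shifted by more than 30 mm (distance of any of gauze, wax, dropper, polish from where it was at the start of the episode above 0.03 m).
It also fails if it takes over 67 s, if anything falls off the work surface, if the arm or the gripper's body presses on something with over 40 N, if the wrist force passes 120 N, or if a joint passes its speed limit or range.

## Working session

There is one attempt and no reset: what is moved stays moved. The work goes in short steps, Python scripts to look and compute and a shell command to move; the robot and the scene stay as the last step left them, time stands still between calls to the robot, and variables do not carry over. Pictures are saved under pics/ and viewed, at most 10 in all, crops included, and the job is handed in when it is done.

```bash
mkdir -p pics; ls
python3 - <<'E'
from cell import *
import cv2,numpy as np
s=read_state();print({k:np.round(v,3).tolist() for k,v in s.items()})
for n in("scene","side"):
    c=get_calibration(n);print(n,{k:np.round(v,4).tolist() for k,v in c.items()})
    cv2.imwrite(f"pics/{n}0.png",camera(n)[:,:,::-1])
c=get_calibration("wrist");print({k:np.round(v,4).tolist() for k,v in c.items()})
E
```

```text
pics
{'clock': 0.0, 'q': [0.986, 0.343, 1.525, 0.0, 1.275, -0.146], 'qvel': [-0.0, 0.001, 0.001, -0.001, 0.0, -0.001], 'tau': [-0.003, -43.127, -24.42, 0.071, 0.056, -0.0], 'position': [0.223, 0.475, 0.237], 'tcp_rot': [-0.684, -3.066, 0.002], 'force': [-0.058, 0.892, 0.702], 'moment': [0.005, 0.071, 0.018], 'gripper_force': 0.0, 'finger_gap': 0.092}
scene {'fx': 470.3883, 'fy': 470.3883, 'cx': 315.5077, 'cy': 239.9532, 'R': [[0.7444, -0.6673, 0.0222], [-0.4161, -0.4897, -0.7662], [0.5222, 0.5611, -0.6422]], 't': [-0.3978, 0.3751, 0.6894]}
side {'fx': 531.1095, 'fy': 531.1095, 'cx': 334.215, 'cy': 238.1003, 'R': [[0.9746, 0.2233, 0.0158], [0.1633, -0.6607, -0.7327], [-0.1531, 0.7167, -0.6804]], 't': [-0.5808, 0.0461, 1.2952]}
{'fx': 413.2593, 'fy': 413.2593, 'cx': 319.8937, 'cy': 244.7639, 'hand_eye': [[0.0016, -0.9608, -0.2772, 0.0745], [1.0, 0.0015, 0.0005, -0.0003], [-0.0001, -0.2772, 0.9608, -0.1475], [0.0, 0.0, 0.0, 1.0]]}
```

View pics/scene0.png

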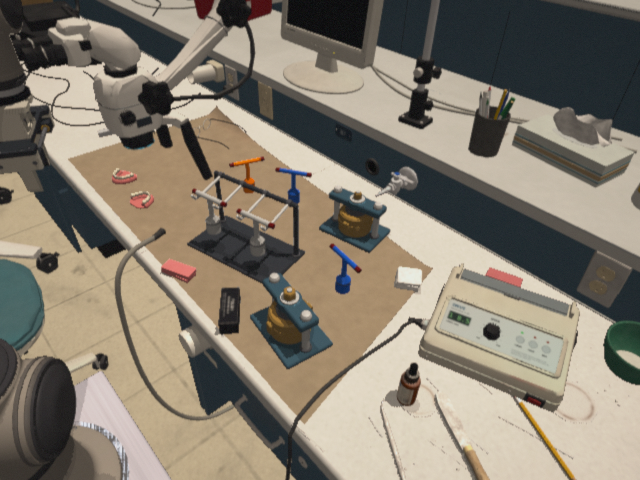

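View pics/side0.png

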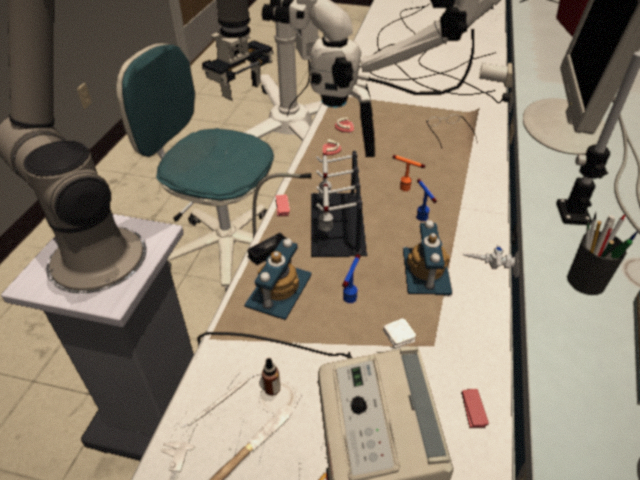

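Scene view: the near press is at (290,315), with its nut at about (289,296). The far press is at (357,215). The rack is at (245,235) and carries two grey wrenches with red tips, at (212,210) and (257,232). The look-alikes are two blue wrenches, (293,182) and (345,270), and an orange one, (247,172). The two grey wrenches on the hooks fit the description. I'll confirm with an enlarged crop.

Run:
```python
import cv2,numpy as np
a=cv2.imread("pics/scene0.png")[160:370,180:340];b=cv2.imread("pics/side0.png")[140:325,235:395]
a=cv2.resize(a,None,fx=2.5,fy=2.5,interpolation=3);b=cv2.resize(b,None,fx=2.5,fy=2.5,interpolation=3)
b=cv2.copyMakeBorder(b,0,a.shape[0]-b.shape[0],0,0,0)
cv2.imwrite("pics/crop0.png",np.hstack([a,b]))
```

```text
(no output)
```

View pics/crop0.png

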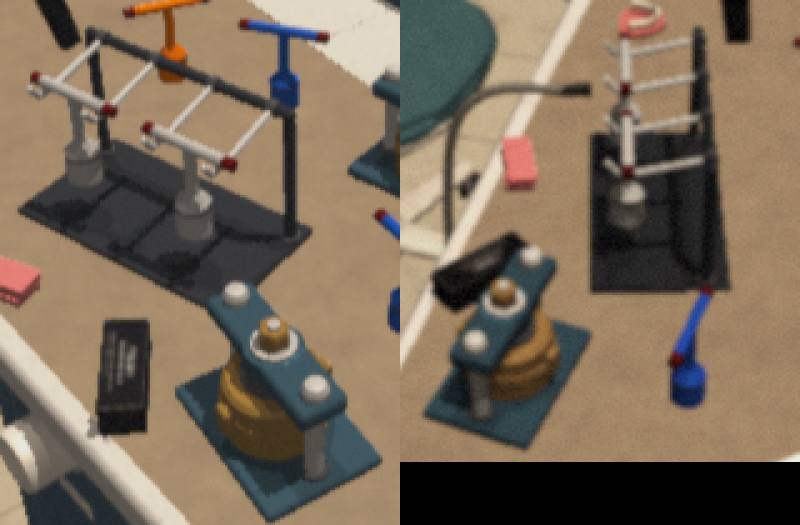

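The crop confirms it: the two grey wrenches with red tips hang on the rack (crop left (75,95) and (190,145)), and the blue and orange ones stand elsewhere. The near press nut is at crop (273,330) in the scene view and (503,290) in the side view. Next I triangulate.

```bash
cat > h.py <<'E'
from cell import *
import cv2,numpy as np
from scipy.spatial.transform import Rotation as Ro
def P(n):
    c=get_calibration(n);K=np.array([[c['fx'],0,c['cx']],[0,c['fy'],c['cy']],[0,0,1]])
    return K@np.c_[np.array(c['R']),np.array(c['t'])]
def tri(a,b):
    X=cv2.triangulatePoints(P('scene'),P('side'),np.array(a,float).T,np.array(b,float).T);return (X[:3]/X[3]).T
def ray(M,px,z):   # M: (R,t) camera->world
    c,(R,t)=M; d=R@np.array([(px[0]-c['cx'])/c['fx'],(px[1]-c['cy'])/c['fy'],1]); return t+d*(z-t[2])/d[2]
def wristM(s):
    c=get_calibration('wrist');H=np.array(c['hand_eye']);R=Ro.from_rotvec(s['tcp_rot']).as_matrix()
    return c,(R@H[:3,:3],R@H[:3,3]+np.array(s['position']))
def fixM(n):
    c=get_calibration(n);R=np.array(c['R']);return c,(R.T,-R.T@np.array(c['t']))
E
python3 - <<'E'
from h import *
A=np.array([(36,77),(110,112),(147,128),(230,164),(273,328),(236,292),(315,386)])/2.5+[180,160]
B=(np.array([(625,38),(626,90),(626,118),(627,170),(503,290),(530,255),(475,340)])-[400,0])/2.5+[235,140]
print(np.round(tri(A,B),4))
# rack plate corners on z~.01
for p in [(18,210),(205,298),(312,232)]: print(np.round(ray(fixM('scene'),np.array(p)/2.5+[180,160],.008),3))
for p in [(176,390),(265,520),(380,460)]: print(np.round(ray(fixM('scene'),np.array(p)/2.5+[180,160],.01),3))
E
```

```text
[[ 0.4867  0.3589  0.141 ]
 [ 0.5085  0.2732  0.1393]
 [ 0.5188  0.2316  0.1388]
 [ 0.54    0.1454  0.1442]
 [ 0.4659 -0.0007  0.1147]
 [ 0.4734  0.0535  0.1074]
 [ 0.458  -0.056   0.1063]]
[0.444 0.356 0.008]
[0.508 0.146 0.008]
[0.636 0.151 0.008]
[0.426 0.076 0.01 ]
[ 0.402 -0.067  0.01 ]
[ 0.502 -0.083  0.01 ]
```

Run:
```python
from h import *
for X in [(0,0,0),(.223,.475,.237),(.223,.475,.45)]:
    for n in('scene','side'):
        p=P(n)@np.r_[X,1];print(X,n,np.round(p[:2]/p[2]),round(p[2],2))
X=tri([(195,150),(150,50)],[(370,130),(335,65)]);print(X)
```

```text
(0, 0, 0) scene [ 44. 496.] 0.69
(0, 0, 0) side [ 96. 257.] 1.3
(0.223, 0.475, 0.237) scene [ 38. 173.] 0.92
(0.223, 0.475, 0.237) side [241.  89.] 1.44
(0.223, 0.475, 0.45) scene [-8. 63.] 0.78
(0.223, 0.475, 0.45) side [232.   8.] 1.3
[[0.57900725 0.50876909 0.14391753]
 [0.49062928 0.43336687 0.39149262]]
```

```bash
python3 - <<'E'
from h import *
print(np.round(tri([(140,140),(128,100),(157,95),(205,172),(185,125)],[(335,102),(334,72),(344,78),(371,154),(366,95)]),3))
E
python3 -m creep '{"commands": [[[30,-60,10],-10,1],[[30,-60,10],-10,1],[[30,-60,10],-10,1],[[30,-50,10],-10,1],[[30,-40,0],-10,1],[[30,-20,0],-1,1],[[40,0,0],0,1],[[40,0,0],0,1],[[0,0,0],0,1]]}'
```

```text
[[0.467 0.56  0.188]
 [0.463 0.56  0.282]
 [0.504 0.493 0.304]
 [0.589 0.492 0.08 ]
 [0.561 0.509 0.234]]
clock: 1.23
position: [0.4776, 0.1989, 0.2742]
tcp_rot: [-1.939, -2.471, 0.002]
force: [-0.3, 0.9, 0.3]
finger_gap: 0.0918
gripper_force: 0.0
```

Run:
```python
from h import *
s=read_state();M=wristM(s);np.save('m1.npy',[s['position'],s['tcp_rot']])
im=camera('wrist')[:,:,::-1];cv2.imwrite("pics/w1.png",im)
```

```text
(no output)
```

View pics/w1.png

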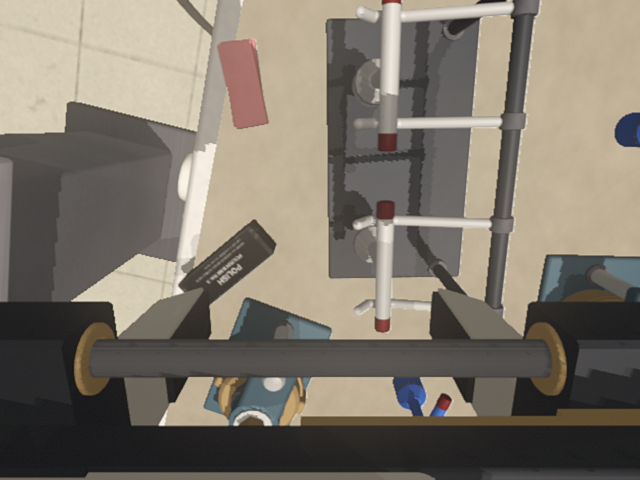

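The wrist view shows both bars. The right wrench's red tips are at (386,209) and (383,324), the left wrench's at (387,142) and cut off at the top of the frame. The blue look-alike is low in the frame, at (410,395).

Run:
```python
from h import *
s=read_state();M=wristM(s)
im=cv2.imread("pics/w1.png");h=cv2.cvtColor(im,cv2.COLOR_BGR2HSV)
m=((h[...,0]<8)|(h[...,0]>172))&(h[...,1]>150)&(h[...,2]>40)
n,l,st,ce=cv2.connectedComponentsWithStats(m.astype(np.uint8)*255)
for i in range(1,n):
    if st[i,4]>60: print(st[i],np.round(ce[i],1),np.round(ray(M,ce[i],.143),4))
for a,b in [((386,202),(383,331)),]:
    A,B=ray(M,a,.145),ray(M,b,.145);print(A,B,(A+B)/2,np.linalg.norm(A-B),np.degrees(np.arctan2(A[1]-B[1],A[0]-B[0]))-90)
R=Ro.from_rotvec(s['tcp_rot']).as_matrix();print(R[:,1],np.degrees(np.arctan2(R[1,1],R[0,1])))
```

```text
[438 399  13  11  83] [443.8 403.9] [0.6038 0.0898 0.143 ]
[0.51347415 0.23374046 0.145     ] [0.5387134  0.14036541 0.145     ] [0.52609377 0.18705293 0.145     ] 0.0967260058415521 15.125583895908491
[ 0.97108981  0.23870465 -0.00216119] 13.810133053030738
```

```bash
python3 -m creep '{"commands": [[[25,-6,-10],0,0.6],[[25,-5,-10],0,0.6],[[0,0,-30],0,0.6],[[0,0,-30],0,0.6],[[0,0,-30],0,0.6],[[0,0,-18],0,0.6],[[0,0,-10],0,0.6],[[0,0,0],0,0.6],[[0,0,0],0,0.6]]}' 30
python3 - <<'E'
from h import *
cv2.imwrite("pics/s2.png",np.hstack([cv2.resize(camera(n)[y:y+140,x:x+130,::-1],None,fx=3,fy=3,interpolation=3) for n,x,y in(('scene',190,150),('side',270,130))]))
E
```

```text
clock: 2.4
position: [0.5262, 0.1887, 0.1383]
tcp_rot: [1.936, 2.473, 0.002]
force: [0.1, 0.1, 0.3]
finger_gap: 0.0551
gripper_force: 0.0
```

View pics/s2.png

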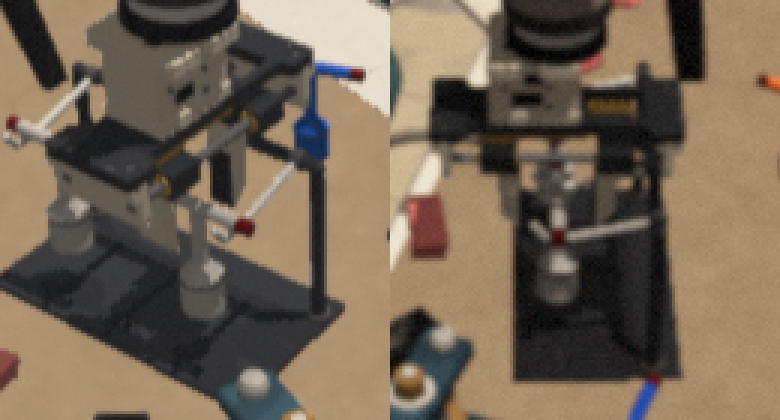

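The fingers straddle the bar of the right wrench, with its red tip at crop (243,228) clear of them. I close and lift.

```bash
python3 -m creep '{"commands": [[[0,0,-3],0,0.3],[[0,0,0],0,0],[[0,0,0],0,0],[[0,0,0],0,0],[[0,0,0],0,0],[[0,0,0],0,0],[[0,0,0],0,0]]}' 40;  python3 -m creep '{"commands": [[[0,0,5],0,0],[[0,0,10],0,0],[[0,0,15],0,0],[[0,0,15],0,0],[[0,0,15],0,0],[[0,0,15],0,0],[[0,0,0],0,0],[[0,0,0],0,0]]}'
```

```text
clock: 3.38
position: [0.5261, 0.1884, 0.1344]
tcp_rot: [1.937, 2.473, 0.0]
force: [0.3, 0.1, 0.7]
finger_gap: 0.011
gripper_force: 40.0
clock: 4.38
position: [0.5257, 0.1884, 0.209]
tcp_rot: [-1.937, -2.473, 0.001]
force: [0.5, 0.7, -2.6]
finger_gap: 0.011
gripper_force: 40.0
```

```bash
python3 -m creep '{"commands": [[[0,0,31],0,0],[[-10,-36,0],-4,0],[[-10,-36,0],-4,0],[[-10,-36,0],-4,0],[[-10,-36,0],-4,0],[[-10,-36,0],-4,0],[[-5,-36,0],-2,0],[[-5,-36,0],0,0],[[0,-36,0],0,0],[[0,0,0],0,0],[[0,0,0],0,0]]}'
python3 - <<'E'
from h import *
s=read_state();np.savez('m3.npz',p=s['position'],r=s['tcp_rot'])
im=camera('wrist')[:,:,::-1];cv2.imwrite("pics/w3.png",im)
M=wristM(s);R,t=M[1];print(t)
px=R.T@(np.array([.4657,-.001,.12])-t);c=M[0];print(px[0]/px[2]*c['fx']+c['cx'],px[1]/px[2]*c['fy']+c['cy'])
E
```

```text
clock: 5.75
position: [0.4656, -0.0992, 0.2398]
tcp_rot: [-2.373, -2.057, 0.001]
force: [-0.7, -0.4, -2.4]
finger_gap: 0.0111
gripper_force: 40.0
[ 0.47666899 -0.02564432  0.38743336]
297.0361977869697 86.51209722085866
```

View pics/w3.png

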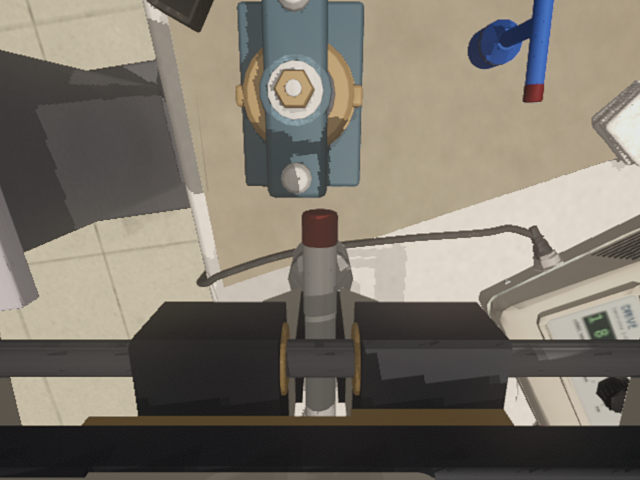

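Wrist view: the near nut is at (294,88), a hex with corners left and right inside the white washer. The held bar runs straight down the image at x=320, with its red tip ending at about row 211. Now I measure the nut centre, nut size, press yaw and the wrench's offset in the grip.

Run:
```python
from h import *
d=np.load('m3.npz');M=wristM(dict(position=d['p'],tcp_rot=d['r']));p=d['p'];R=Ro.from_rotvec(d['r']).as_matrix()
im=cv2.imread("pics/w3.png");h=cv2.cvtColor(im,cv2.COLOR_BGR2HSV)
# washer: fit circle on white disc -> seat center at z~.104 ; nut hex brass
sub=np.zeros(im.shape[:2],np.uint8);cv2.circle(sub,(295,88),29,255,-1)
br=((h[...,0]>8)&(h[...,0]<28)&(h[...,1]>80)&(sub>0)).astype(np.uint8)
n,l,st,ce=cv2.connectedComponentsWithStats(br);i=1+np.argmax([s[4]*(np.hypot(*(c-[295,88]))<10) for s,c in zip(st[1:],ce[1:])])
c=max(cv2.findContours((l==i).astype(np.uint8),0,2)[0],key=cv2.contourArea)
hu=cv2.convexHull(c);print('nut bbox',st[i],'area',cv2.contourArea(hu))
W=np.array([ray(M,q,.117)[:2] for q in hu[:,0].astype(float)])
(cx,cy),r=cv2.minEnclosingCircle((W*1e4).astype(np.float32));print('nut c',cx/1e4,cy/1e4,'r mm',r/10,'area AF',np.sqrt(cv2.contourArea((W*1e4).astype(np.float32))/100/0.866))
tops=[ray(M,q,.123) for q in [(294.,88.)]];print(tops)
wh=((h[...,1]<50)&(h[...,2]>150)&(sub>0)).astype(np.uint8)|br
c=max(cv2.findContours(wh,0,2)[0],key=cv2.contourArea);e=cv2.fitEllipse(cv2.convexHull(c));print('washer',e,ray(M,e[0],.104))
# cap nuts
A,B=ray(M,(297,178),.110),ray(M,(292,-1),.110);print(A,B,(A+B)/2,np.degrees(np.arctan2(B[1]-A[1],B[0]-A[0]))-90)
A,B=ray(M,(261,5),.101),ray(M,(270,194),.101);print(np.degrees(np.arctan2(A[1]-B[1],A[0]-B[0]))-90)
A,B=ray(M,(328,5),.101),ray(M,(326,194),.101);print(np.degrees(np.arctan2(A[1]-B[1],A[0]-B[0]))-90)
T=ray(M,(320,211),p[2]+.0096+.004);print('tip in tool',R.T@(T-p),'tool y yaw',np.degrees(np.arctan2(R[1,1],R[0,1])))
```

```text
nut bbox [274  70  40  38 889] area 1104.0
nut c 0.463455810546875 -0.001780910301208496 r mm 12.217601776123047 area AF 21.246956922920383
[array([ 0.46388788, -0.00184723,  0.123     ])]
washer ((295.0411682128906, 88.42576599121094), (55.95234298706055, 57.56304931640625), 5.738129138946533) [ 0.46359257 -0.00048554  0.104     ]
[ 0.45635562 -0.05663237  0.11      ] [0.46993055 0.04868139 0.11      ] [ 0.46314308 -0.00397549  0.11      ] -7.344921585109219
-7.275895301803331
-8.444778543040727
tip in tool [ 0.04735318  0.00031747 -0.01356717] tool y yaw -8.169026213471655
```

The nut is 22 mm across flats, centred at about (0.4637, -0.001). I move over it and lower onto it.

```bash
python3 -m creep '{"commands": [[[0,25,0],0,0],[[-1,25,0],0,0],[[-1,25,0],0,0],[[0,23,0],0,0],[[0,0,-10],0,0],[[0,0,-10],0,0],[[0,0,-5],0,0],[[0,0,-3],0,0],[[0,0,0],0,0]]}' 40;python3 -m creep '{"commands": [[[0,0,-2],0,0],[[0,0,-2],0,0],[[0,0,-2],0,0],[[0,0,-2],0,0],[[0,0,-2],0,0],[[0,0,0],0,0]]}'
```

```text
clock: 6.92
position: [0.4639, -0.0019, 0.2122]
tcp_rot: [-2.374, -2.057, 0.0]
force: [-0.1, -0.8, -2.0]
finger_gap: 0.0112
gripper_force: 40.0
clock: 7.68
position: [0.4643, -0.0016, 0.203]
tcp_rot: [2.373, 2.057, 0.001]
force: [-0.7, -0.2, 3.5]
finger_gap: 0.0112
gripper_force: 40.0
```

```bash
python3 -m creep '{"commands": [[[0,0,-2],0,0],[[-1,0,0],0,0],[[0,1,0],0,0],[[1,0,0],0,0],[[1,0,0],0,0],[[0,0,0],0,0]]}'; python3 -m creep '{"commands": [[[0,-1,0],0,0],[[0,-1,0],0,0],[[-1,0,0],0,0],[[-1,0,0],0,0],[[0,0,0],0,0]]}';python3 -m creep '{"commands": [[[1,1,0],8,0],[[0,0,0],-8,0],[[0,0,0],-8,0],[[0,0,0],8,0],[[0,0,0],0,0]]}'
```

```text
clock: 8.43
position: [0.4657, -0.0012, 0.2027]
tcp_rot: [2.371, 2.056, 0.002]
force: [-4.0, -1.3, 17.5]
finger_gap: 0.0109
gripper_force: 40.2
clock: 9.05
position: [0.4643, -0.0026, 0.2027]
tcp_rot: [2.371, 2.056, 0.006]
force: [-1.0, 0.4, 15.0]
finger_gap: 0.0112
gripper_force: 40.0
clock: 9.68
position: [0.4657, -0.0018, 0.2028]
tcp_rot: [2.369, 2.057, 0.006]
force: [-0.7, 0.6, 14.7]
finger_gap: 0.0109
gripper_force: 40.0
```

It rests on top at about 0.120 throughout. Before calling it too small, I check that it is centred.

Run:
```python
from h import *
cv2.imwrite("pics/s4.png",np.hstack([cv2.resize(camera(n)[y:y+130,x:x+95,::-1],None,fx=4,fy=4,interpolation=3) for n,x,y in(('scene',245,220),('side',235,190))]))
```

```text
(no output)
```

View pics/s4.png

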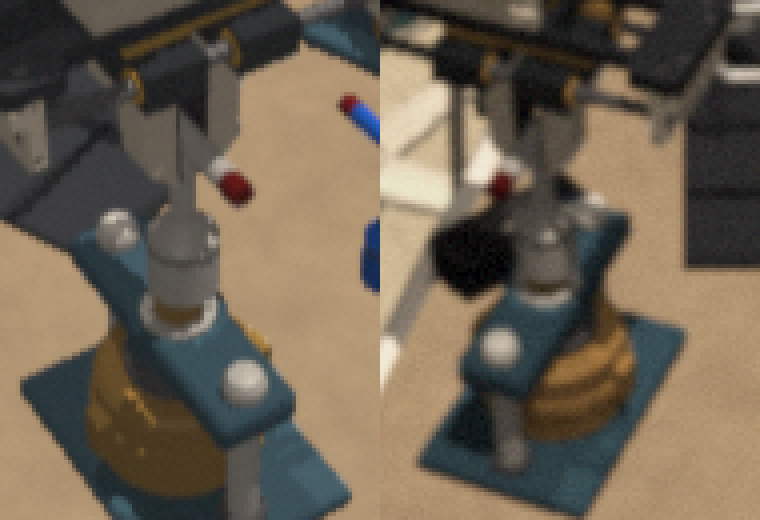

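The barrel sits over the nut, with the brass showing beneath it, but about 1 mm towards +x/-y. I search a little wider on that side with light pressure before deciding.

```bash
python3 -m creep '{"commands": [[[-1,0,1],0,0],[[-1,0,0],0,0],[[0,1,0],0,0],[[1,0,0],0,0],[[0,1,0],0,0],[[-1,0,0],0,0],[[-1,0,0],0,0],[[0,-1,0],0,0],[[0,-1,0],0,0],[[0,-1,0],0,0],[[0,0,0],0,0]]}';python3 -m creep '{"commands": [[[1,2,0],0,0],[[0,0,0],6,0],[[0,0,0],-6,0],[[0,0,0],-6,0],[[0,0,0],6,0],[[0,0,0],0,0]]}'
```

```text
clock: 11.15
position: [0.4636, -0.0026, 0.2031]
tcp_rot: [2.37, 2.054, 0.009]
force: [4.4, 1.8, 6.6]
finger_gap: 0.0114
gripper_force: 40.0
clock: 11.9
position: [0.4635, -0.0008, 0.2029]
tcp_rot: [2.37, 2.057, 0.005]
force: [-0.3, -0.3, 7.3]
finger_gap: 0.0113
gripper_force: 40.0
```

It is too small. I hang it back on the right hooks.

```bash
python3 -m creep '{"commands": [[[0,0,15],0,0],[[0,0,25],0,0],[[5,36,0],0,0],[[5,36,0],2,0],[[13,36,0],5,0],[[13,36,0],5,0],[[13,36,0],5,0],[[13,9,0],5,0],[[0,0,0],0,0],[[0,0,0],0,0]]}'
```

```text
clock: 13.15
position: [0.5234, 0.1879, 0.241]
tcp_rot: [-1.939, -2.471, 0.002]
force: [0.6, -0.1, -1.7]
finger_gap: 0.0112
gripper_force: 40.0
```

```bash
python3 -m creep '{"commands": [[[3,0,-25],0,0],[[0,0,-25],0,0],[[0,0,-20],0,0],[[0,0,-15],0,0],[[0,0,-10],0,0],[[0,0,-5],0,0],[[0,0,-4],0,0],[[0,0,0],0,0]]}'
```

```text
clock: 14.15
position: [0.5271, 0.1884, 0.1375]
tcp_rot: [1.937, 2.473, 0.0]
force: [0.8, -1.1, -1.8]
finger_gap: 0.0112
gripper_force: 40.0
```

```bash
python3 -m creep '{"commands": [[[-1,0,-2],0,0],[[0,0,-1],0,0],[[0,0,0],0,0]]}';python3 -m creep '{"commands": [[[0,0,0],0,0.2],[[0,0,0],0,0.4],[[0,0,0],0,0.6],[[0,0,0],0,0.6],[[0,0,0],0,0.6],[[0,0,20],0,0.6],[[0,0,30],0,0.6],[[0,0,30],0,0.6],[[0,0,30],0,0.6],[[0,0,0],0,0.6]]}'
python3 - <<'E'
from h import *
cv2.imwrite("pics/s5.png",np.hstack([cv2.resize(camera(n)[y:y+140,x:x+130,::-1],None,fx=3,fy=3,interpolation=3) for n,x,y in(('scene',190,150),('side',270,130))]))
E
```

```text
clock: 14.52
position: [0.526, 0.1885, 0.1346]
tcp_rot: [1.937, 2.473, 0.0]
force: [0.8, -0.4, -2.6]
finger_gap: 0.0113
gripper_force: 40.0
clock: 15.78
position: [0.5271, 0.1887, 0.2467]
tcp_rot: [1.935, 2.471, 0.006]
force: [-0.8, -0.5, 0.1]
finger_gap: 0.0549
gripper_force: 0.0
```

View pics/s5.png

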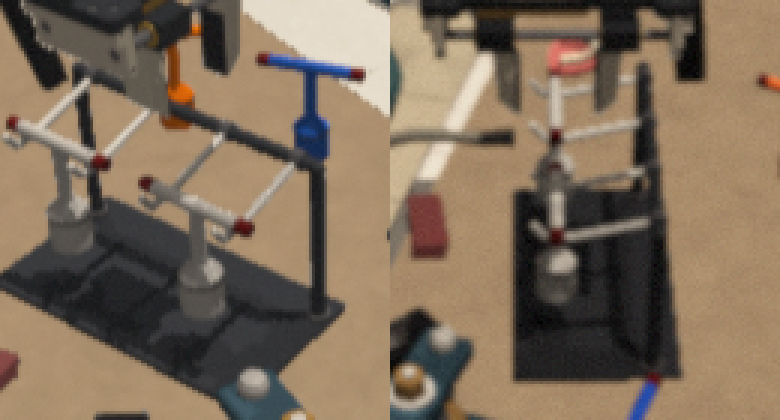

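The right wrench hangs properly again. Both bars lie on the hooks, with the right tips at (147,183) and (243,228). I move on to the left wrench.

```bash
python3 -m creep '{"commands": [[[-10,42,0],0,0.6],[[-10,42,0],0,0.6],[[-11,42,0],0,0.6],[[0,0,-25],0,0.6],[[0,0,-30],0,0.6],[[0,0,-25],0,0.6],[[0,0,-20],0,0.6],[[0,0,-10],0,0.6],[[0,0,0],0,0.6],[[0,0,0],0,0.6]]}'
python3 - <<'E'
from h import *
cv2.imwrite("pics/s6.png",np.hstack([cv2.resize(camera(n)[y:y+140,x:x+130,::-1],None,fx=3,fy=3,interpolation=3) for n,x,y in(('scene',160,140),('side',270,110))]))
E
```

```text
clock: 17.12
position: [0.4953, 0.3146, 0.1349]
tcp_rot: [1.937, 2.473, 0.002]
force: [-0.3, 0.6, -0.9]
finger_gap: 0.0553
gripper_force: 0.0
```

View pics/s6.png

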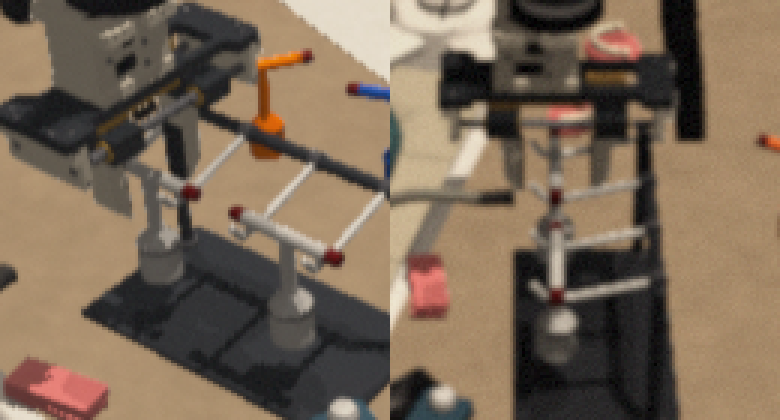

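The fingers straddle the left wrench's bar, with its tip at (190,190). I grip, lift and carry it over to the press.

```bash
python3 -m creep '{"commands": [[[0,0,0],0,0],[[0,0,0],0,0],[[0,0,0],0,0],[[0,0,0],0,0],[[0,0,0],0,0],[[0,0,0],0,0],[[0,0,5],0,0],[[0,0,20],0,0],[[0,0,30],0,0],[[0,0,30],0,0],[[0,0,25],0,0],[[0,0,0],0,0]]}' 40;  python3 -m creep '{"commands": [[[-3,-36,0],0,0],[[-3,-36,0],0,0],[[-3,-36,0],-2,0],[[-3,-36,0],-4,0],[[-3,-36,0],-4,0],[[-3,-36,0],-4,0],[[-3,-36,0],-4,0],[[-3,-36,0],-4,0],[[-3,-20,0],0,0],[[-4,-8,0],0,0],[[0,0,0],0,0],[[0,0,0],0,0]]}'
```

```text
clock: 18.73
position: [0.4957, 0.3148, 0.2462]
tcp_rot: [1.936, 2.472, 0.006]
force: [0.2, 0.5, -3.5]
finger_gap: 0.0111
gripper_force: 40.0
clock: 20.23
position: [0.4639, -0.0008, 0.2441]
tcp_rot: [-2.372, -2.059, -0.0]
force: [0.8, 0.2, -2.0]
finger_gap: 0.0109
gripper_force: 40.0
```

```bash
python3 -m creep '{"commands": [[[0,0,-15],0,0],[[0,0,-15],0,0],[[0,0,-7],0,0],[[0,0,-2],0,0],[[0,0,-2],0,0],[[0,0,-2],0,0],[[0,0,0],0,0]]}';python3 -m creep '{"commands": [[[0,0,-2],0,0],[[0,0,-2],0,0],[[0,0,0],0,0],[[0,0,0],0,0]]}'
```

```text
clock: 21.1
position: [0.464, -0.0016, 0.2015]
tcp_rot: [2.373, 2.058, 0.0]
force: [0.1, -1.1, -2.3]
finger_gap: 0.0114
gripper_force: 40.0
clock: 21.6
position: [0.4638, -0.0015, 0.1972]
tcp_rot: [-2.373, -2.058, 0.0]
force: [-0.2, 0.7, -3.7]
finger_gap: 0.011
gripper_force: 40.0
```

Going on without resistance. I lower it home, to TCP at about 0.186.

```bash
python3 -m creep '{"commands": [[[0,0,-3],0,0],[[0,0,-3],0,0],[[0,0,-2],0,0],[[0,0,-2],0,0],[[0,0,-1],0,0],[[0,0,0],0,0],[[0,0,0],0,0]]}'
```

```text
clock: 22.48
position: [0.4642, -0.0014, 0.1872]
tcp_rot: [2.373, 2.058, 0.002]
force: [-2.2, 2.0, 5.5]
finger_gap: 0.0111
gripper_force: 40.0
```

Home: it sits 16 mm lower than the first wrench did, on firm contact. I loosen the nut, turning +63° in all and checking partway.

```bash
python3 -m creep '{"commands": [[[0,0,0],0,0],[[0,0,0],5,0],[[0,0,0],5,0],[[0,0,0],5,0],[[0,0,0],5,0],[[0,0,0],5,0],[[0,0,0],0,0]]}' 50; python3 -c "
from cell import *;print(read_state()['moment'])"; python3 -m creep '{"commands": [[[0,0,0],5,0],[[0,0,0],5,0],[[0,0,0],5,0],[[0,0,0],5,0],[[0,0,0],5,0],[[0,0,0],5,0],[[0,0,0],5,0],[[0,0,0],3,0],[[0,0,0],0,0],[[0,0,0],0,0]]}'; python3 -c "
from h import *
s=read_state();R=Ro.from_rotvec(s['tcp_rot']).as_matrix();print(s['moment'],np.degrees(np.arctan2(R[1,1],R[0,1])))
c=get_calibration('wrist')
cv2.imwrite('pics/s7.png',np.hstack([cv2.resize(camera('wrist')[:,:,::-1],(400,300)),cv2.resize(camera('scene')[190:350,210:370,::-1],(300,300),interpolation=3)]))"
```

```text
clock: 23.35
position: [0.4638, -0.0011, 0.1872]
tcp_rot: [-1.871, -2.524, -0.001]
force: [-2.7, 4.5, 7.7]
finger_gap: 0.0109
gripper_force: 50.0
[ 0.82591178  0.70029636 -0.11777722]
clock: 24.6
position: [0.4636, -0.0012, 0.1873]
tcp_rot: [-0.949, -2.995, -0.001]
force: [-5.8, 4.3, 8.5]
finger_gap: 0.0112
gripper_force: 50.1
[ 0.77275964  0.9702656  -0.16245802] 54.84686158607188
```

View pics/s7.png

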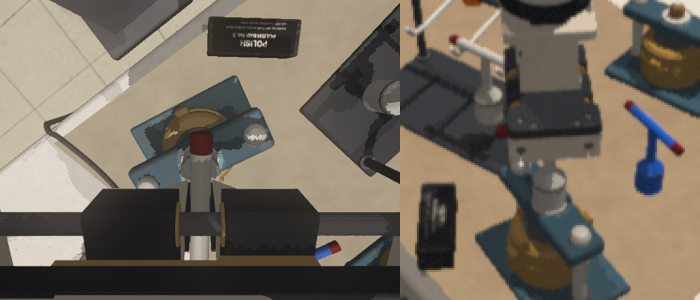

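The bar stays in line with the jaws at image x≈200, and the barrel is fully down on the nut. The steady moment of about -0.12 to -0.16 N m matches the stiff nut's drag. The wrench turned 1.10 rad, so the nut should be at about 0.75–1.05 rad. The other wrench hangs on the rack.

```bash
python3 -c "
from cell import *
print(sign_off())"
```

```text
the job is handed in; nothing more can be done
None
```

The job is handed in, with no verdict shown: the first wrench was too small and is back on its hooks, and the second is home on the near press's nut, gripped upright, after 1.10 rad of anticlockwise turn (nut itself an estimated 0.75–1.05 rad, not directly measured).

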